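# Put the dipper away and lift the finished praline with the tongs

## Task

Change over from dipping to serving. First take the truffle dipper with the dark handle out of the drip rest on the setting tray, where it stands in the way, and stand it working end down in the free round hole of the wooden tool block, all the way to the bottom, and let it go. Then take the sprung tongs out of the block, close their tips on the cream-white praline and lift it at least 10 cm off the tray, touching it only with the tongs and leaving the two dark pralines where they are; finish while still holding it up in the tongs.

Things in the scene. Friction and masses are not known exactly. Their poses are not given: they have to be found in the camera images.
- tray: Fixed steel setting tray, 116 x 270 mm, dark red mat; origin: centre of its underside on the counter. The mat is 10 mm, the rim 13 mm above it. Three pralines stand in a row along its y axis (the long side), 60 mm apart, within 12 mm of its centre line; a blue stoneware drip rest (36 mm wide, its top 46 mm above the counter) stands at y = -100 mm.
- tray_drip_rest (a point): Inner floor of the drip rest, on its axis, 14 mm above the counter. Its bore is about 23 mm wide and 32 mm deep.
- tool_block: Fixed beech tool block, 94 (x) x 240 (y) x 70 mm high; origin: centre of its underside. In its top, 60 mm deep, from +y to -y: the long well of the tongs (72 mm along x, 24 along y) at y = +70 mm, the free round hole at y = -20 mm, and a like hole at y = -85 mm with a second dipper (medium brown handle, top 165 mm above the counter), which may stay.
- free_hole (a point): Centre of the mouth of the free round hole, at the block's top, 70 mm above the counter. The hole is 23 mm wide and 60 mm deep (floor 10 mm above the counter).
- dipper: Truffle dipper with dark wooden handle, 155 mm long, 50 g, upright in the drip rest; origin: centre of its lower end, z axis along it to the top. Lower end: steel spiral 18 mm wide, 27 mm long; then a 5.6 mm shaft; handle from 76 to 155 mm, round, 15 mm wide from 98 to 146 mm. At the bottom of the free hole its origin is 10 mm above the counter.
- tongs: Steel praline tongs, 146 mm long, 70 g, upright in the block's well, tips down; origin: midway between the lower ends of the tips (10 mm above the counter at the start), z axis up to the bend at the top, x axis the line along which the arms open and close (the block's x axis at the start). A spring holds them open; both arms close alike, so the tips meet on the z axis.
- tongs_tips (a point): Point midway between the tips of the tongs, 12 mm above their lower ends. Open, the tips stand 50 mm apart inside, 58 mm outside; each is 17 mm wide and 24 mm high. The hinges are 140 mm above the lower ends.
- white_praline: The praline to lift: cream-white with dark stripes, round, 28 mm wide, 21 mm high, about 22 g; origin: centre of its underside, z up. It may stand at any of the three places of the row.
- dark_praline_0: Dark praline with cream stripes, same size; stays.
- dark_praline_1: Dark praline with gold stripes, same size; stays.
- tongs_grip (a point): Point midway between the black grip pads (34 mm high, 17 mm wide) on the outsides of the tongs' arms, 106 mm above the tongs' origin: grip here, fingers closing along the tongs' x axis. Open they measure 33 mm over the pads. Squeezing takes 6 to 9 N; each mm off this width brings the tips 3.8 mm closer: they touch the praline at about 27 mm.
Things that resemble listed ones, but are neither listed nor needed, are in the scene too. Of the things that look like the tongs, the largest one is meant.

How it is judged:
By the outcome, as a careful person would: the job done as asked, in the order asked, and still so for the second after the job is handed in, while the arm keeps its last pose, push and grip.
It also fails if it takes over 54 s, if anything falls off the work surface, if the arm or the gripper's body presses on something with over 40 N, if the wrist force passes 120 N, or if a joint passes its speed limit or range.

## Robot

A 6-joint arm with a two-finger parallel gripper is mounted at the origin on a cart in front of the work surface, level with it; the furniture and walls round the work are solid. World frame = base frame: x ahead of the robot, y to its left, z up, the work surface at z = 0. Lengths are in m, angles in rad, forces in N, time in s.
With the tool pointing down it reaches from about 0.225 to 0.875 m from the base axis. Payload 3.4 kg.
Tool frame: the origin (TCP) lies where the fingers leave the gripper's body, on its centre line; the fingertips stand 73 mm ahead of it and the grasp point (between the pads) lies 54 mm ahead of it (manip.grip_point_offset is the distance from the TCP to the grasp point, in m); z points along the fingers, y is the line along which they close (so a half turn about z gives the same grasp; the last joint's range is limited). The gripper opens to 85 mm and grips with 20 to 120 N. Pads are 22 mm wide; open, the fingers measure 114 mm over their backs; the gripper's body (76 mm by 85 mm) begins 54 mm behind the grasp point. The pads swing forward as they close: fully open they stand 13 mm farther back than shut.
Start: joints at [1.087, 0.276, 1.505, -0, 1.361, -0.121], TCP at [0.204, 0.538, 0.304] pointing down, gripper open.
Joint ranges: [-2.89, 2.89], [-0.75, 2.08], [0.22, 2.7], [-1.18, 4.32], [0.11, 2.71], [-2.7, 2.7]. Speed limits (rad/s): [2.57, 2.57, 3.14, 3.14, 3.14, 3.14].

## Interface

Orientations are given as a unit quaternion [w, x, y, z].
In Python, from rig import sensors, cams, manip, spotter gives the robot as it stands.
- The arm moves only by the tool drive_tool, never from a script. Its argument "targets" is a list of rows, each a list of 4 numbers: the shift along the world's x, y, z in m, then the turn about the world's z in degrees. In form: [[dx, dy, dz, spin], ...]. A call has exactly 5 rows; each row shifts and turns the commanded pose from where the row before left it; what a row does not reach is not made up. A row lasts 1/8 s, in which the tool goes at most 62.5 mm and 10.7 degrees, less where a joint would pass 70% of its speed; a pose out of reach is approached as far as the arm can. A call is refused whole if a number of a shift passes 0.0625 or a number of a turn 10.7, either way. A call with a gripper value outside its range is refused whole. "jaw" is the finger opening in m, from 0 to 0.0854, set as the call begins (left out, the last holds). The fingers move at their own pace and stop on an object; "force" is the grip in N (left out, the last holds). Time passes only in rows, so rows that do not move let the fingers close, or fill a call up. It gives the time, the measured TCP pose, the force and the opening at its end, in the units of the state.
- sensors.get_state(): the state, without advancing time (a new reading comes with each control period).
- cams.get_image(name): name is "scene" or "top" or "wrist"; returns a dict with "color" (420x560x3 uint8, red, green, blue), "intrinsics" (3x3 intrinsics, pixels), "R" (3x3) and "t" (3): a world point X has camera coordinates R X + t. Camera axes: x right, y down, z forward; pixel columns grow to the right and rows downward; lengths in m; the calibration is good to about 2 mm. A picture is of the moment at which its call begins. There is no depth.
- manip.sign_off(): hands the job in, once; it reports no verdict.
Trained networks look in the newest picture that a camera, given by its name, has taken for a name from the list of things; names that differ only in an ending like _2 or _b are one class to them, and where a whole thing is asked for, a point or a joint stands for the part that bears it (a point fixed in the world has none). Each returns a list of dicts, best first, with "score" (0 to 1); they miss things now and then, are a little off and sometimes report something else, mostly with a low value. They report only what shows in the picture. A call takes as long as a camera call. They do not tell look-alikes from the thing itself.
- spotter.find_in(query, camera): "point" ([x, y, z] in m, in world coordinates, good to about 4 mm: the middle of the surface that is visible of it).
- spotter.landmark_of(query, camera): "point" ([x, y, z] in m, in world coordinates, good to about 4 mm: a listed point, or the origin of a listed thing).
The state is a dict: "clock": time; "qpos": joint angles; "qd": joint speeds; "effort": joint torques, N m; "position": TCP position; "ee_rot": TCP orientation; "contact_force": force on the tool from outside, world axes, zero at the start; "moment": the same for the moment, N m; "width": finger opening in m.
Only numpy, scipy, OpenCV 4.12 (cv2) and the standard library are available. Lean on these libraries where they do the work, as an engineer would, in place of code of your own. Each camera call takes 0.05 s, during which the arm holds its last target. There are 200 camera calls.

## Working session

There is one attempt and no reset: what is moved stays moved. The work goes in short steps, Python scripts to look and compute and a tool call to move; the robot and the scene stay as the last step left them, time stands still between calls to the robot, and variables do not carry over. Pictures are saved under pics/ and viewed, on a budget of 10 in all, crops included, one or two more only if the job needs it, and the job is handed in when it is done.

Besides the shell and the picture viewer there is one more tool, called as name([rows], argument=value, ...), one row to a line, values as JSON. drive_tool: Moves the arm, as the interface text tells. Its arguments: {"type":"object","properties":{"targets":{"type":"array","items":{"type":"array","items":{"type":"number"}}},"jaw":{"type":"number"},"force":{"type":"number"}},"required":["targets"]}

```bash
mkdir -p pics; python3 - <<'E'
from rig import sensors, cams, manip, spotter
import cv2, numpy as np
for c in ["scene","top"]:
    im=cams.get_image(c); cv2.imwrite(f"pics/{c}0.png",im["color"][:,:,::-1])
    R=np.array(im["R"]);t=np.array(im["t"]); print(c,-R.T@t)
    for q in ["tray","tray_drip_rest","tool_block","free_hole","dipper","tongs","tongs_tips","tongs_grip","white_praline","dark_praline_0","dark_praline_1"]:
        K=im["intrinsics"]
        for d in spotter.landmark_of(q,c)[:3]:
            p=K@(R@d["point"]+t); print(c,q,np.round(d["point"],3),round(d["score"],2),(p[:2]/p[2]).astype(int))
s=sensors.get_state();print(s["clock"],s["position"],s["ee_rot"],s["width"])
E
```

```text
scene [ 0.13357791 -0.44941675  0.77057642]
scene tray [ 0.525 -0.199  0.002] 0.68 [336 303]
scene tray_drip_rest [ 0.529 -0.299  0.013] 0.88 [372 332]
scene tray_drip_rest [0.454 0.221 0.023] 0.26 [207 207]
scene free_hole [0.475 0.134 0.071] 0.75 [230 209]
scene dipper [ 0.533 -0.298  0.014] 0.68 [373 331]
scene tongs [0.454 0.221 0.01 ] 0.7 [207 210]
scene tongs [ 0.508  0.366 -0.004] 0.66 [198 178]
scene tongs [0.603 0.189 0.001] 0.56 [258 195]
scene tongs_tips [0.452 0.22  0.023] 0.72 [207 207]
scene tongs_tips [0.604 0.187 0.011] 0.51 [259 193]
scene tongs_tips [0.511 0.365 0.011] 0.5 [198 174]
scene tongs_grip [0.51  0.363 0.083] 0.72 [195 155]
scene tongs_grip [0.608 0.188 0.082] 0.58 [259 173]
scene tongs_grip [0.454 0.224 0.118] 0.56 [202 180]
scene white_praline [ 0.522 -0.112  0.012] 0.5 [309 276]
scene dark_praline_0 [ 0.536 -0.233  0.013] 0.51 [351 309]
scene dark_praline_0 [ 0.521 -0.174  0.012] 0.42 [327 294]
scene dark_praline_1 [ 0.536 -0.233  0.013] 0.51 [351 309]
scene dark_praline_1 [ 0.521 -0.174  0.012] 0.42 [327 294]
top [0.47112405 0.02231839 1.40242019]
top 
[... 546 characters left out ...]
ngs_tips [0.506 0.366 0.005] 0.45 [156 214]
top tongs_tips [0.605 0.186 0.009] 0.39 [222 179]
top tongs_grip [0.452 0.224 0.112] 0.5 [202 235]
top tongs_grip [0.508 0.362 0.084] 0.5 [150 213]
top tongs_grip [ 0.518 -0.109  0.006] 0.18 [330 211]
top white_praline [ 0.521 -0.105  0.006] 0.67 [328 210]
top white_praline [0.474 0.136 0.074] 0.15 [238 227]
top dark_praline_0 [ 0.525 -0.173  0.011] 0.59 [354 209]
top dark_praline_0 [ 0.542 -0.236  0.01 ] 0.5 [377 203]
top dark_praline_1 [ 0.525 -0.173  0.011] 0.59 [354 209]
top dark_praline_1 [ 0.542 -0.236  0.01 ] 0.5 [377 203]
1.2 [0.20407751 0.53758959 0.3039473 ] [1.52320571e-05 1.80401361e-01 9.83593080e-01 4.43708463e-05] 0.08533629613524142
```

View both.

```bash
python3 - <<'E'
import cv2,numpy as np
a=cv2.imread("pics/scene0.png");b=cv2.imread("pics/top0.png")
cv2.imwrite("pics/s0.png",cv2.resize(a[120:400,120:470],(750,600),interpolation=3))
cv2.imwrite("pics/t0.png",cv2.resize(b[130:290,130:450],(800,400),interpolation=3))
E
```

```text
(no output)
```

View pics/s0.png

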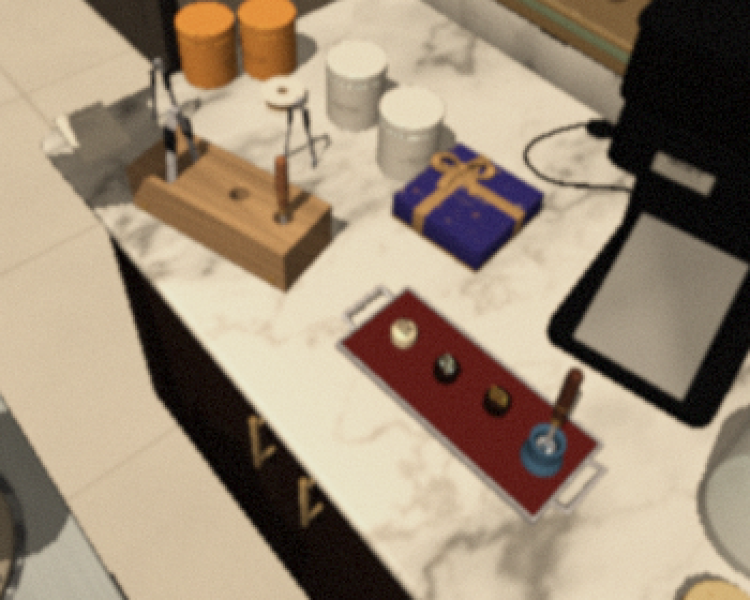

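View pics/t0.png

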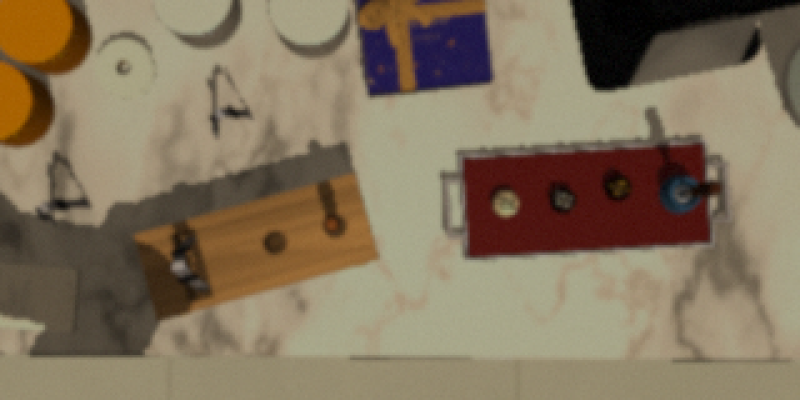

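Two views. In the scene crop, the dark dipper is in the blue rest at (570,395), and the medium-brown one is in the block at (282,185), so it is not the one wanted. The tongs in the block well are at (170,130). The smaller look-alikes are the open ones at (305,135) here, plus one standing behind the block at (60,190) in the top crop. The white praline is at (403,333), the +y end of the row. The network points agree: block yaw is about 14°, tray yaw about 2°. I'll set out towards the dipper.

drive_tool([
  [0.0215,-0.056,0,-3.7],
  [0.0215,-0.056,0,-3.7],
  [0.0215,-0.056,0,-3.7],
  [0.0215,-0.056,0,-3.7],
  [0.0215,-0.056,0,-3.7],
], jaw=0.05)

```text
clock: 1.82
position: [0.312, 0.2559, 0.3042]
ee_rot: [0.001, 0.337, 0.942, 0.0]
contact_force: [0.9, -0.5, 0.6]
width: 0.0495
```

drive_tool([
  [0.0215,-0.056,0,-3.7],
  [0.0215,-0.056,0,-3.7],
  [0.0215,-0.056,0,-3.7],
  [0.0215,-0.056,0,-3.7],
  [0.0215,-0.056,0,-3.7],
])

```text
clock: 2.45
position: [0.4195, -0.0244, 0.3043]
ee_rot: [0.001, 0.484, 0.875, 0.0]
contact_force: [1.3, 0.1, 0.3]
width: 0.0503
```

drive_tool([
  [0.0215,-0.056,0,-3.7],
  [0.0215,-0.056,0,-3.7],
  [0.0215,-0.056,0,-3.7],
  [0.0215,-0.056,0,-3.7],
  [0.0,0,0,0],
])

```text
clock: 3.08
position: [0.5064, -0.2506, 0.3031]
ee_rot: [0.001, 0.594, 0.805, -0.0]
contact_force: [-0.8, 1.4, 0.0]
width: 0.0498
```

```bash
cat > h.py <<'E'
from rig import sensors, cams, manip, spotter
import cv2, numpy as np
def px(im,P):
    p=im["intrinsics"]@(np.array(im["R"])@np.array(P)+im["t"]); return (p[:2]/p[2])
def look(c,f,qs=(),marks=()):
    im=cams.get_image(c); a=im["color"][:,:,::-1].copy()
    for m in marks:
        u=px(im,m); cv2.circle(a,(int(round(u[0])),int(round(u[1]))),2,(0,255,0),1)
    for q in qs:
        for d in spotter.landmark_of(q,c)[:2]: print(c,"L",q,np.round(d["point"],4),round(d["score"],2),px(im,d["point"]).astype(int))
        for d in spotter.find_in(q,c)[:2]: print(c,"F",q,np.round(d["point"],4),round(d["score"],2))
    cv2.imwrite(f,a); return a,im
def st():
    s=sensors.get_state(); q=s["ee_rot"]; 
    from scipy.spatial.transform import Rotation as Ro
    R=Ro.from_quat(q,scalar_first=True).as_matrix()
    print(round(s["clock"],2),np.round(s["position"],4),"yaw",round(np.degrees(np.arctan2(R[1,1],R[0,1])),1),"tilt",np.round(R[:,2],3),"F",np.round(s["contact_force"],1),"w",round(s["width"],4))
E
python3 - <<'E'
from h import *
st()
m=[(.529,-.298,z) for z in (.014,.06,.112,.169)]
a,_=look("wrist","pics/w1.png",["dipper","tray_drip_rest"],m)
b,_=look("scene","pics/s1.png",["dipper"],m)
cv2.imwrite("pics/c1.png",np.hstack([cv2.resize(a,(400,300)),cv2.resize(b[220:370,290:490],(400,300),interpolation=3)]))
E
```

```text
3.08 [ 0.5064 -0.2506  0.3031] yaw 17.2 tilt [ 0.001 -0.002 -1.   ] F [-0.8  1.4  0. ] w 0.0498
wrist L dipper [ 0.5292 -0.3017  0.0119] 0.77 [288 231]
wrist F dipper [ 0.5286 -0.2972  0.1396] 0.59
wrist L tray_drip_rest [ 0.5293 -0.3008  0.0156] 0.55 [289 232]
wrist L tray_drip_rest [ 0.5262 -0.1686  0.0105] 0.44 [328 100]
wrist F tray_drip_rest [ 0.5241 -0.1989  0.0136] 0.72
scene L dipper [ 0.5322 -0.301   0.0159] 0.67 [374 332]
scene F dipper [ 0.5264 -0.3008  0.1307] 0.82
```

View pics/c1.png

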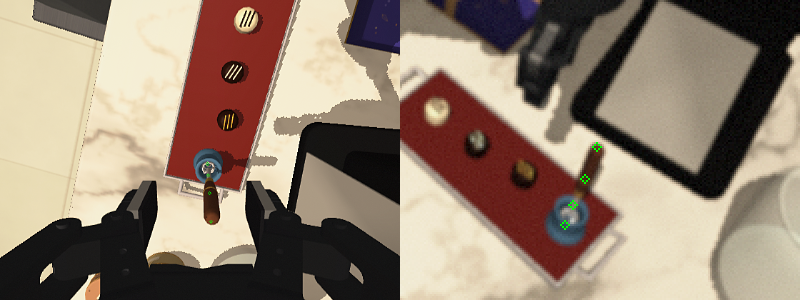

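The dipper is upright at about (0.529, -0.300). The projected axis lies along the handle, from (208,165) to (211,220) in the wrist half.

drive_tool([
  [0.0226,-0.049,0,-3],
  [0,0,-0.02,0],
  [0,0,-0.03,0],
  [0,0,-0.03,0],
  [0,0,-0.03,0],
])

```text
clock: 4.1
position: [0.5277, -0.2947, 0.1935]
ee_rot: [0.0, 0.612, 0.791, 0.0]
contact_force: [0.7, -0.1, -0.2]
width: 0.05
```

drive_tool([
  [0,0,0,0],
  [0,0,0,0],
  [0,0,0,0],
  [0,0,0,0],
  [0,0,0,0],
], jaw=0.0, force=30)

```text
clock: 4.72
position: [0.5281, -0.2957, 0.1951]
ee_rot: [0.001, 0.613, 0.79, 0.0]
contact_force: [0.2, 0.1, 3.7]
width: 0.0143
```

drive_tool([
  [0,0,0.01,0],
  [0,0,0.02,0],
  [0,0,0.02,0],
  [0,0,0.03,0],
  [0,0,0.03,0],
])

```text
clock: 5.35
position: [0.5275, -0.2953, 0.3051]
ee_rot: [-0.0, 0.613, 0.79, 0.0]
contact_force: [-0.3, -1.4, -1.0]
width: 0.0138
```

```bash
python3 - <<'E'
from h import *
st()
p=sensors.get_state()["position"]
m=[(p[0],p[1],p[2]-.054-.125+d) for d in (0,.076,.098,.155)]
a,_=look("wrist","pics/w2.png",["dipper"],m)
b,_=look("scene","pics/s2.png",["dipper"],m)
cv2.imwrite("pics/c2.png",np.hstack([cv2.resize(a,(400,300)),cv2.resize(b[170:370,270:470],(400,400),interpolation=3)[:300]]))
E
```

```text
5.35 [ 0.5275 -0.2953  0.3051] yaw 14.4 tilt [-0.  0. -1.] F [-0.3 -1.4 -1. ] w 0.0138
wrist F dipper [ 0.5261 -0.297   0.2582] 0.68
scene L dipper [ 0.5315 -0.3003  0.1258] 0.74 [384 305]
scene F dipper [0.4491 0.2186 0.1132] 0.5
scene F dipper [ 0.5292 -0.3002  0.1771] 0.45
```

View pics/c2.png

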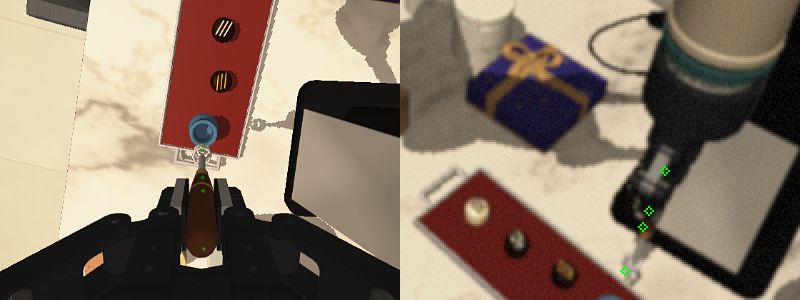

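Dipper held and lifted, its spiral is at wrist (203,155) and scene half (632,270), and the rest is empty. Now I'll carry it high over the second dipper to the hole.

drive_tool([
  [-0.0055,0.0434,0.018,0],
  [-0.0055,0.0434,0.018,0],
  [-0.0055,0.0434,0.018,0],
  [-0.0055,0.0434,0.018,0],
  [-0.0055,0.0434,0,0],
])

```text
clock: 6.28
position: [0.5001, -0.0771, 0.376]
ee_rot: [0.0, 0.613, 0.79, 0.0]
contact_force: [0.7, 0.5, -0.4]
width: 0.0146
```

drive_tool([
  [-0.0055,0.0434,0,0],
  [-0.0055,0.0434,0,0],
  [-0.0055,0.0434,0,0],
  [-0.0055,0.0434,0,0],
  [-0.0055,0.0434,0,0],
])

```text
clock: 6.9
position: [0.4719, 0.1399, 0.3745]
ee_rot: [-0.001, 0.613, 0.79, -0.001]
contact_force: [-0.2, -0.8, -0.0]
width: 0.0142
```

drive_tool([
  [0,0,-0.04,0],
  [0,0,-0.04,0],
  [0,0,-0.03,0],
  [0,0,0,0],
  [0,0,0,0],
])

```text
clock: 7.52
position: [0.4732, 0.1386, 0.2664]
ee_rot: [0.0, 0.613, 0.79, 0.0]
contact_force: [1.1, 0.2, -0.7]
width: 0.0147
```

```bash
python3 - <<'E'
from h import *
st()
p=sensors.get_state()["position"]
H=(.4745,.1345,.07)
m=[H]
out=[]
for c in ["wrist","scene","top"]:
    a,im=look(c,f"pics/{c}3.png",["dipper","free_hole"],m)
    u=px(im,H).astype(int); r=60 if c!="wrist" else 110
    u=np.clip(u,r,[560-r,420-r]); print(c,u)
    out.append(cv2.resize(a[u[1]-r:u[1]+r,u[0]-r:u[0]+r],(266,266),interpolation=3))
cv2.imwrite("pics/c3.png",np.hstack(out))
E
```

```text
7.53 [0.4732 0.1386 0.2664] yaw 14.4 tilt [ 0.001  0.    -1.   ] F [ 1.1  0.2 -0.7] w 0.0147
wrist F dipper [0.4728 0.1368 0.2206] 0.85
wrist L free_hole [0.4749 0.1391 0.0726] 0.92 [285 202]
wrist F free_hole [0.4595 0.194  0.0746] 0.69
wrist [282 207]
scene L dipper [0.4769 0.1349 0.0909] 0.75 [230 203]
scene F dipper [0.4768 0.1265 0.1785] 0.6
scene F dipper [0.4585 0.1226 0.0713] 0.48
scene L free_hole [0.4754 0.1357 0.0707] 0.58 [230 209]
scene F free_hole [0.4527 0.1272 0.07  ] 0.82
scene [230 209]
top F dipper [ 0.5209 -0.2059  0.0072] 0.36
top L free_hole [0.4749 0.134  0.0717] 0.79 [239 226]
top F free_hole [0.4827 0.0694 0.0717] 0.91
top F free_hole [ 0.5198 -0.2033  0.0106] 0.21
top [239 227]
```

View pics/c3.png

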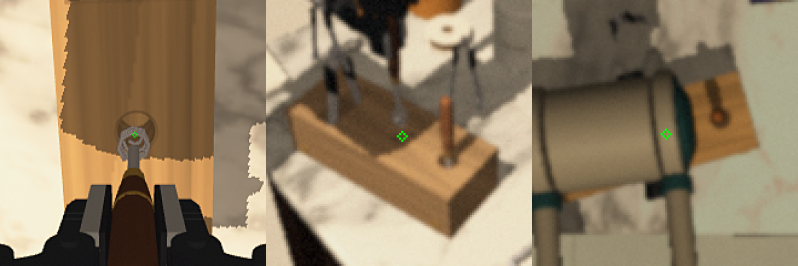

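```bash
python3 - <<'E'
from h import *
a=cv2.imread("pics/wrist3.png"); 
w=cv2.resize(a[165:245,235:335],(800,640),interpolation=3)[:600]
cv2.imwrite("pics/c4.png",w)
im=cams.get_image("wrist")
print([ (round(float(z),3),px(im,(.4745,.1345,z)).round(1)) for z in (.07,.085,.11)], px(im,(.4845,.1345,.07)),px(im,(.4745,.1445,.07)),px(im,(.4745,.1445,.085)), -im["R"].T@im["t"])
E
```

```text
[(0.07, array([283.7, 207.9])), (0.085, array([283.8, 213.5])), (0.11, array([284.1, 224.4]))] [296.89613033 211.14767344] [287.14293287 195.01871021] [287.46356564 199.97137535] [0.45512074 0.20358381 0.33615413]
```

View pics/c4.png

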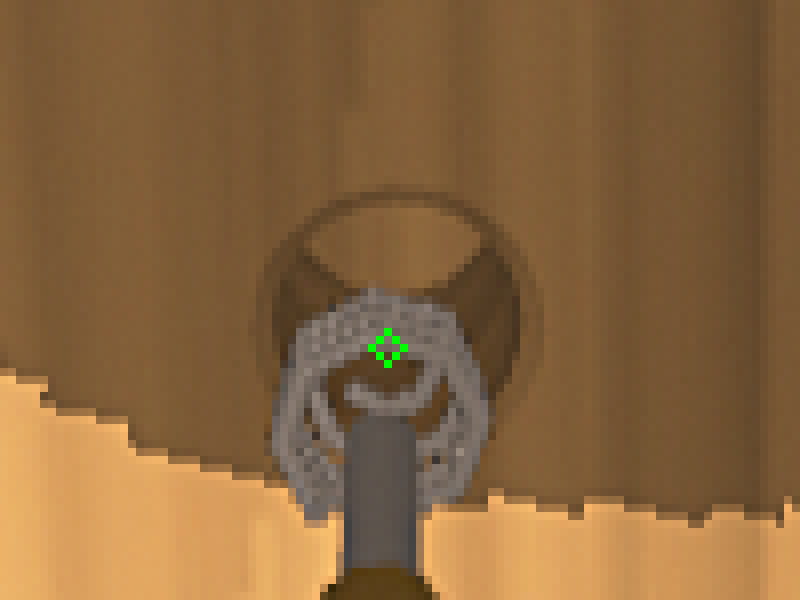

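Wrist close-up: the hole mouth's centre is at about (284.7,205.9) and the spiral's axis at about (282.8, near 217 at its middle). The spiral is therefore about 1 mm off in both x and y. I'll correct that and lower it.

drive_tool([
  [0.0012,0.001,0,0],
  [0,0,-0.008,0],
  [0,0,-0.008,0],
  [0,0,-0.008,0],
  [0,0,-0.008,0],
])

```text
clock: 8.95
position: [0.4737, 0.1396, 0.2332]
ee_rot: [-0.0, 0.613, 0.79, -0.0]
contact_force: [-0.9, -0.0, -1.2]
width: 0.014
```

drive_tool([
  [0,0,-0.008,0],
  [0,0,-0.008,0],
  [0,0,-0.008,0],
  [0,0,-0.008,0],
  [0,0,-0.004,0],
])

```text
clock: 9.57
position: [0.4737, 0.1396, 0.1973]
ee_rot: [-0.0, 0.613, 0.79, -0.0]
contact_force: [-0.9, -0.1, -0.2]
width: 0.0137
```

drive_tool([
  [0,0,-0.003,0],
  [0,0,-0.002,0],
  [0,0,-0.001,0],
  [0,0,-0.001,0],
  [0,0,0,0],
])

```text
clock: 10.2
position: [0.474, 0.1396, 0.1911]
ee_rot: [0.0, 0.613, 0.79, 0.0]
contact_force: [0.4, -0.3, 0.9]
width: 0.0142
```

drive_tool([
  [0,0,-0.001,0],
  [0,0,-0.001,0],
  [0,0,0,0],
  [0,0,0,0],
  [0,0,0,0],
])

```text
clock: 10.82
position: [0.4745, 0.1397, 0.191]
ee_rot: [0.001, 0.613, 0.79, 0.001]
contact_force: [-1.8, -0.8, 13.1]
width: 0.0139
```

It is on the floor: 13 N up at TCP 0.191, as predicted. Releasing.

drive_tool([
  [0,0,0,0],
  [0,0,0,0],
  [0,0,0.01,0],
  [0,0,0.02,0],
  [0,0,0.04,0],
], jaw=0.04)

```text
clock: 11.45
position: [0.473, 0.1394, 0.2587]
ee_rot: [-0.001, 0.613, 0.79, -0.001]
contact_force: [1.5, -1.0, -0.1]
width: 0.0401
```

drive_tool([
  [0,0,0.03,0],
  [0,0,0,0],
  [-0.004,0.015,0,0],
  [-0.004,0.015,0,0],
  [0,0,0,0],
], jaw=0.055)

```text
clock: 12.08
position: [0.465, 0.1709, 0.2879]
ee_rot: [-0.001, 0.612, 0.791, -0.001]
contact_force: [-0.4, -0.5, 0.4]
width: 0.0553
```

```bash
python3 - <<'E'
from h import *
st()
T=np.array([.4534,.2215]); ux=np.array([.97,.242])
m=[(*T,.156),(*(T+ux*.0165),.116),(*(T-ux*.0165),.116),(.475,.136,.165),(.475,.136,.07)]
a,im=look("wrist","pics/wrist5.png",["dipper","tongs_grip","tongs","tongs_tips"],m)
b,im2=look("scene","pics/scene5.png",["dipper","tongs_grip","tongs"],m)
w=cv2.resize(b[120:240,140:300],(400,300),interpolation=3)
cv2.imwrite("pics/c5.png",np.hstack([cv2.resize(a,(400,300)),w]))
E
```

```text
12.07 [0.465  0.1709 0.2879] yaw 14.5 tilt [-0.002 -0.    -1.   ] F [-0.4 -0.5  0.4] w 0.0553
wrist L dipper [0.4752 0.1354 0.0097] 0.57 [284 218]
wrist F dipper [0.4723 0.1392 0.1433] 0.84
wrist F dipper [0.4633 0.1756 0.0723] 0.73
wrist L tongs_grip [0.604  0.1845 0.0825] 0.91 [462 226]
wrist L tongs_grip [0.4513 0.2215 0.116 ] 0.74 [282 131]
wrist F tongs_grip [0.4504 0.2225 0.1329] 0.61
wrist L tongs [0.6037 0.1891 0.0034] 0.67 [426 196]
wrist F tongs [0.4535 0.2235 0.1302] 0.86
wrist F tongs [0.6034 0.1963 0.0822] 0.66
wrist L tongs_tips [0.6067 0.1905 0.0103] 0.57 [432 197]
wrist F tongs_tips [0.6039 0.1984 0.0758] 0.92
wrist F tongs_tips [0.4521 0.2223 0.1332] 0.8
scene F dipper [0.476  0.1288 0.1317] 0.72
scene L tongs_grip [0.4529 0.2227 0.118 ] 0.8 [202 180]
scene L tongs_grip [0.5108 0.3645 0.0812] 0.59 [195 155]
scene F tongs_grip [0.4567 0.1245 0.0731] 0.71
scene F tongs_grip [0.4464 0.2226 0.1129] 0.66
scene L tongs [0.4544 0.2198 0.0093] 0.68 [208 210]
scene L tongs [6.059e-01 1.896e-01 1.000e-04] 0.54 [259 194]
scene F tongs [0.4472 0.2197 0.1148] 0.65
scene F tongs [0.5076 0.3729 0.0522] 0.49
```

View pics/c5.png

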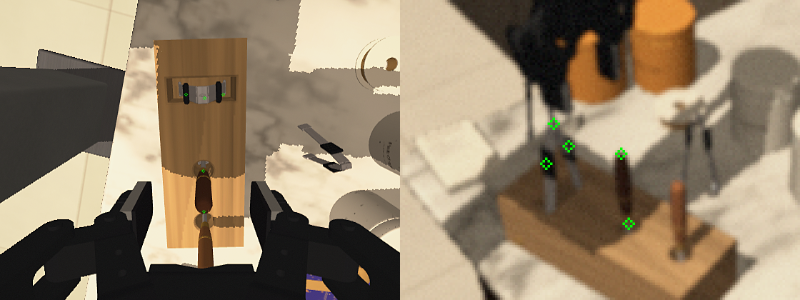

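The dipper stands in the hole with its origin at 0.0097 and its handle at scene half (622,170). The tongs' grip pads are at wrist half (186,92) and (219,92), about 1 mm to -x of my marks. Going to the grip.

drive_tool([
  [-0.0068,0.0259,0,0],
  [-0.006,0.025,0,0],
  [0,0,-0.02,0],
  [0,0,-0.02,0],
  [0,0,0,0],
])

```text
clock: 13.5
position: [0.4521, 0.2203, 0.2477]
ee_rot: [-0.001, 0.613, 0.79, -0.001]
contact_force: [0.5, 0.0, 0.1]
width: 0.0547
```

drive_tool([
  [0,0,-0.025,0],
  [0,0,-0.025,0],
  [0,0,-0.018,0],
  [0,0,-0.01,0],
  [0,0,0,0],
])

```text
clock: 14.12
position: [0.4533, 0.2205, 0.171]
ee_rot: [-0.0, 0.613, 0.79, -0.0]
contact_force: [0.8, -0.8, 0.6]
width: 0.055
```

```bash
python3 - <<'E'
from h import *
st()
a,im=look("wrist","pics/wrist6.png",["tongs_grip","tongs"])
cv2.imwrite("pics/c6.png",a)
E
```

```text
14.12 [0.4533 0.2205 0.171 ] yaw 14.4 tilt [-0. -0. -1.] F [ 0.8 -0.8  0.6] w 0.055
wrist F tongs_grip [0.4477 0.2266 0.1349] 0.78
wrist F tongs_grip [0.5949 0.2028 0.029 ] 0.72
wrist L tongs [0.6081 0.1896 0.0042] 0.8 [485 306]
wrist F tongs [0.5138 0.349  0.0328] 0.95
wrist F tongs [0.4542 0.2271 0.1317] 0.92
```

View pics/c6.png

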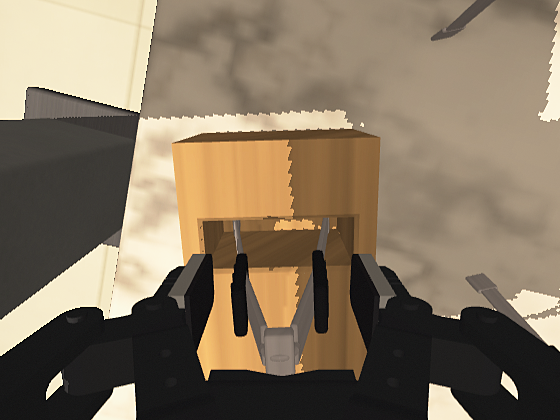

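The tongs' black pads (237 and 321 columns) are centred between the fingers (212 and 350). Closing to a light squeeze.

drive_tool([
  [0,0,0,0],
  [0,0,0,0],
  [0,0,0,0],
  [0,0,0,0],
  [0,0,0,0],
], jaw=0.0305, force=25)

```text
clock: 15.0
position: [0.4541, 0.2208, 0.1719]
ee_rot: [0.001, 0.613, 0.79, 0.001]
contact_force: [1.0, 0.7, 5.9]
width: 0.0308
```

drive_tool([
  [0,0,0.01,0],
  [0,0,0.02,0],
  [0,0,0.03,0],
  [0,0,0.03,0],
  [0,0,0.03,0],
])

```text
clock: 15.62
position: [0.4523, 0.2203, 0.2917]
ee_rot: [-0.001, 0.613, 0.79, -0.001]
contact_force: [0.9, 0.4, -0.5]
width: 0.0304
```

```bash
python3 - <<'E'
from h import *
st()
a,im=look("wrist","pics/wrist7.png",["tongs_tips","tongs_grip","tongs"])
b,im2=look("scene","pics/scene7.png",["tongs_tips","tongs_grip","tongs"])
w=cv2.resize(b[80:230,120:320],(400,300),interpolation=3)
cv2.imwrite("pics/c7.png",np.hstack([cv2.resize(a,(400,300)),w]))
E
```

```text
15.62 [0.4523 0.2203 0.2917] yaw 14.4 tilt [-0.002 -0.001 -1.   ] F [ 0.9  0.4 -0.5] w 0.0304
wrist L tongs_tips [0.6057 0.1893 0.0099] 0.69 [424 247]
wrist F tongs_tips [0.6009 0.1976 0.0749] 0.81
wrist F tongs_tips [0.4544 0.2261 0.2526] 0.67
wrist L tongs_grip [0.5104 0.3655 0.0861] 0.94 [421  15]
wrist L tongs_grip [0.6056 0.1846 0.0801] 0.67 [453 283]
wrist F tongs_grip [0.5137 0.3573 0.0905] 0.95
wrist F tongs_grip [0.4488 0.2241 0.254 ] 0.8
wrist L tongs [0.6059 0.1892 0.0028] 0.74 [421 244]
wrist F tongs [0.5088 0.358  0.0885] 0.84
wrist F tongs [0.6007 0.1964 0.0779] 0.81
scene L tongs_tips [0.4524 0.2205 0.1409] 0.76 [201 174]
scene L tongs_tips [0.508  0.367  0.0084] 0.64 [197 174]
scene F tongs_tips [0.5112 0.3577 0.0551] 0.44
scene L tongs_grip [0.4685 0.1514 0.0022] 0.7 [227 224]
scene L tongs_grip [0.4536 0.2226 0.2367] 0.68 [196 142]
scene F tongs_grip [0.458  0.2219 0.1964] 0.59
scene F tongs_grip [0.5155 0.3537 0.0498] 0.42
scene L tongs [0.4481 0.2196 0.1272] 0.89 [200 179]
scene L tongs [ 0.6076  0.1898 -0.003 ] 0.55 [259 195]
scene F tongs [0.6067 0.185  0.0718] 0.67
scene F tongs [0.4596 0.2206 0.1951] 0.63
```

View pics/c7.png

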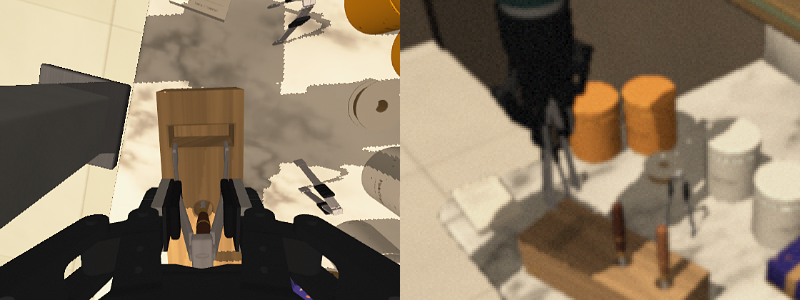

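Tongs are out of the block, held with the grip at 30.4 mm and the tips slightly closed; both dippers are standing at scene half (617,230) and (662,260). I'll raise clear of them and go above the white praline.

drive_tool([
  [0,0,0.035,0],
  [0,0,0.035,0],
  [0.0086,-0.041,0,-1.5],
  [0.0086,-0.041,0,-1.5],
  [0.0086,-0.041,0,-1.5],
])

```text
clock: 16.95
position: [0.479, 0.0964, 0.3611]
ee_rot: [0.0, 0.643, 0.765, 0.0]
contact_force: [1.1, -0.3, -1.1]
width: 0.0309
```

drive_tool([
  [0.0086,-0.041,0,-1.5],
  [0.0086,-0.041,0,-1.5],
  [0.0086,-0.041,0,-1.5],
  [0.0086,-0.041,0,-1.5],
  [0.0086,-0.041,0,-1.5],
])

```text
clock: 17.58
position: [0.522, -0.1089, 0.3609]
ee_rot: [0.0, 0.692, 0.721, 0.0]
contact_force: [0.3, -0.5, -0.9]
width: 0.0308
```

drive_tool([
  [0,0,-0.04,0],
  [0,0,-0.04,0],
  [0,0,-0.04,0],
  [0,0,-0.02,0],
  [0,0,0,0],
])

```text
clock: 18.2
position: [0.5209, -0.1072, 0.2193]
ee_rot: [-0.002, 0.692, 0.722, -0.001]
contact_force: [0.4, -0.2, -0.6]
width: 0.0305
```

```bash
python3 - <<'E'
from h import *
st()
p=sensors.get_state()["position"]
m=[(.5215,-.11,.031),(p[0],p[1],p[2]-.1617)]
a,im=look("wrist","pics/wrist8.png",["white_praline","tongs_tips"],m); print([px(im,x) for x in m])
b,im2=look("scene","pics/scene8.png",["white_praline","tongs_tips"],m); print([px(im2,x) for x in m])
look("top","pics/top8.png",["white_praline"])
w=cv2.resize(b[215:335,250:410],(400,300),interpolation=3)
v=cv2.resize(a[100:400,80:480],(400,300))
cv2.imwrite("pics/c8.png",np.hstack([v,w]))
E
```

```text
18.2 [ 0.5209 -0.1072  0.2193] yaw 2.4 tilt [-0.004  0.001 -1.   ] F [ 0.4 -0.2 -0.6] w 0.0305
wrist L white_praline [ 0.5183 -0.1096  0.0078] 0.65 [280 200]
wrist F white_praline [ 0.5204 -0.1057  0.031 ] 0.8
wrist F tongs_tips [ 0.524  -0.1002  0.1805] 0.76
wrist F tongs_tips [ 0.5489 -0.2269  0.0268] 0.63
[array([284.95613505, 208.61131117]), array([284.43911679, 215.19766856])]
scene L white_praline [ 0.5184 -0.111   0.0123] 0.44 [307 277]
scene L white_praline [ 0.5307 -0.2992  0.0175] 0.42 [373 331]
scene F white_praline [ 0.514  -0.116   0.0286] 0.57
scene L tongs_tips [ 0.5247 -0.1085  0.0748] 0.68 [311 259]
scene L tongs_tips [0.5071 0.3626 0.0103] 0.66 [197 175]
scene F tongs_tips [ 0.5309 -0.1078  0.1174] 0.84
scene F tongs_tips [0.5101 0.3625 0.0695] 0.53
[array([309.06421247, 271.6037202 ]), array([308.91087966, 264.24251599])]
```

View pics/c8.png

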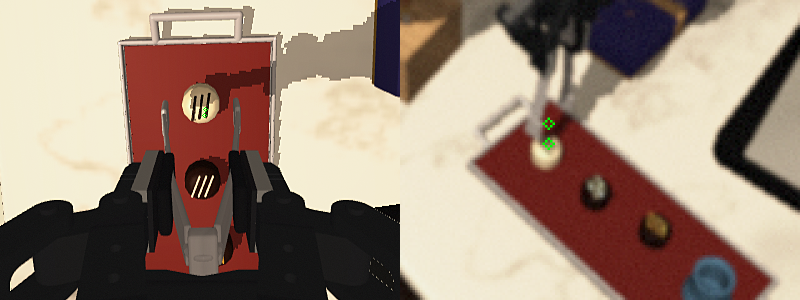

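```bash
python3 - <<'E'
from h import *
for c in ["wrist","scene","top"]:
    im=cams.get_image(c); a=cv2.imread(f"pics/{c}8.png") if c!="wrist" else im["color"][:,:,::-1]
    a=im["color"][:,:,::-1].copy()
    K,R,t=im["intrinsics"],np.array(im["R"]),np.array(im["t"]); C=-R.T@t
    u=px(im,(.5205,-.110,.0205)); r=28 if c=="wrist" else 14
    x0,y0=(u-r).astype(int); s=a[y0:y0+2*r,x0:x0+2*r].astype(int)
    mk=((s[:,:,1]>110)&(s[:,:,0]>70)).astype(np.uint8)
    mk=cv2.morphologyEx(mk,cv2.MORPH_CLOSE,np.ones((5,5)))
    n,l,st_,ce=cv2.connectedComponentsWithStats(mk); i=1+np.argmax(st_[1:,4]) if n>1 else 0
    x,y,w,h=st_[i,:4]; uv=np.array([x0+x+w/2-.5,y0+y+h/2-.5])
    d=R.T@np.linalg.inv(K)@[*uv,1]; P=C+d*(.0205-C[2])/d[2]
    print(c,u.round(1),uv,(w,h,st_[i,4]),P.round(4),C.round(3),K[0,0])
    if c=="wrist": cv2.imwrite("pics/c9.png",cv2.resize(a[170:270,210:350],(700,500),interpolation=3))
E
```

```text
wrist [281.1 203.4] [277.5 201.5] (np.int32(38), np.int32(40), np.int32(1098)) [ 0.5178 -0.1087  0.0205] [ 0.518 -0.041  0.291] 375.9953346555597
scene [308.4 274.4] [304. 271.] (np.int32(21), np.int32(23), np.int32(223)) [ 0.5189 -0.0964  0.0205] [ 0.134 -0.449  0.771] 382.65170989799935
top [331.4 210.7] [335. 203.] (np.int32(19), np.int32(15), np.int32(215)) [ 0.5414 -0.1198  0.0205] [0.471 0.022 1.402] 511.439693978725
```

View pics/c9.png

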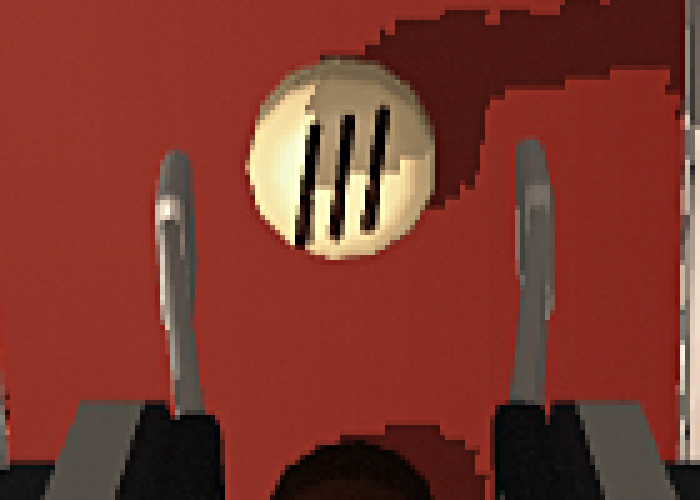

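The praline centre is at about (278.2,202). The tips straddle it, with their midpoint at column 281, about 1 mm too far in +x and 3 mm too far in +y. I'll correct that and lower.

drive_tool([
  [-0.001,-0.003,0,0],
  [0,0,-0.012,0],
  [0,0,-0.012,0],
  [0,0,-0.01,0],
  [0,0,-0.008,0],
])

```text
clock: 19.62
position: [0.5206, -0.1104, 0.1778]
ee_rot: [-0.001, 0.692, 0.722, -0.0]
contact_force: [-0.2, -0.4, -0.6]
width: 0.0309
```

```bash
python3 - <<'E'
from h import *
st()
a,im=look("wrist","pics/wrist10.png")
b,im=look("scene","pics/scene10.png")
cv2.imwrite("pics/c10.png",np.hstack([cv2.resize(a[150:300,180:380],(400,300),interpolation=3),cv2.resize(b[230:320,260:380],(400,300),interpolation=3)]))
E
```

```text
19.62 [ 0.5206 -0.1104  0.1778] yaw 2.4 tilt [-0.001  0.    -1.   ] F [-0.2 -0.4 -0.6] w 0.0309
```

View pics/c10.png

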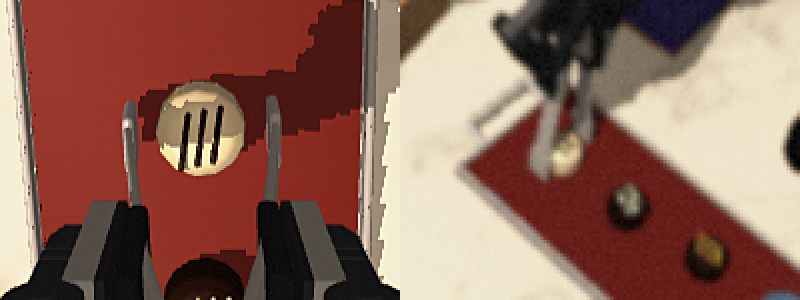

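The tips straddle the praline evenly (columns 130 and 273 about 200) and sit about 2 mm far in +y. I'll make a small correction, then squeeze.

drive_tool([
  [-0.0003,-0.002,0,0],
  [0,0,-0.002,0],
  [0,0,0,0],
  [0,0,0,0],
  [0,0,0,0],
])

```text
clock: 20.35
position: [0.5206, -0.1125, 0.1771]
ee_rot: [0.0, 0.692, 0.722, 0.0]
contact_force: [0.4, 0.6, 0.6]
width: 0.0306
```

drive_tool([
  [0,0,0,0],
  [0,0,0,0],
  [0,0,0,0],
  [0,0,0,0],
  [0,0,0,0],
], jaw=0.0275)

```text
clock: 20.98
position: [0.5206, -0.1125, 0.1769]
ee_rot: [0.0, 0.692, 0.722, 0.0]
contact_force: [-0.1, -0.0, -0.8]
width: 0.0277
```

drive_tool([
  [0,0,0,0],
  [0,0,0,0],
  [0,0,0,0],
  [0,0,0,0],
  [0,0,0,0],
], jaw=0.023)

```text
clock: 21.6
position: [0.5206, -0.1125, 0.1769]
ee_rot: [-0.0, 0.692, 0.722, 0.0]
contact_force: [-0.5, -0.4, -0.3]
width: 0.0268
```

```bash
python3 - <<'E'
from h import *
st()
E
```

```text
21.6 [ 0.5206 -0.1125  0.1769] yaw 2.4 tilt [ 0.  0. -1.] F [-0.5 -0.4 -0.3] w 0.0268
```

The jaw stopped at 26.8 mm against a commanded 23 mm, so the tips are on the praline. Lifting slowly.

drive_tool([
  [0,0,0.004,0],
  [0,0,0.006,0],
  [0,0,0.01,0],
  [0,0,0.015,0],
  [0,0,0.02,0],
])

```text
clock: 22.22
position: [0.5205, -0.1125, 0.2331]
ee_rot: [0.0, 0.692, 0.722, 0.0]
contact_force: [0.8, -0.0, -0.1]
width: 0.027
```

drive_tool([
  [0,0,0.025,0],
  [0,0,0.025,0],
  [0,0,0.02,0],
  [0,0,0.015,0],
  [0,0,0.01,0],
])

```text
clock: 22.85
position: [0.5206, -0.1125, 0.3282]
ee_rot: [0.001, 0.692, 0.722, 0.0]
contact_force: [0.3, 0.3, -1.1]
width: 0.027
```

```bash
python3 - <<'E'
from h import *
st()
a,im=look("wrist","pics/wrist11.png",["white_praline"])
b,im=look("scene","pics/scene11.png",["white_praline","dark_praline_0","dipper"])
cv2.imwrite("pics/c11.png",np.hstack([cv2.resize(a,(400,300)),cv2.resize(b[160:340,180:420],(400,300),interpolation=3)]))
E
```

```text
22.85 [ 0.5206 -0.1125  0.3282] yaw 2.4 tilt [ 0.001 -0.    -1.   ] F [ 0.3  0.3 -1.1] w 0.027
wrist L white_praline [ 0.5212 -0.1078  0.1608] 0.89 [284 205]
wrist F white_praline [ 0.5239 -0.106   0.1774] 0.69
wrist F white_praline [0.4818 0.0343 0.0388] 0.17
scene L white_praline [ 0.5189 -0.111   0.1597] 0.38 [313 236]
scene L dark_praline_0 [ 0.5177 -0.1721  0.0095] 0.68 [325 295]
scene L dark_praline_0 [ 0.5356 -0.2332  0.0107] 0.68 [350 309]
scene F dark_praline_0 [ 0.5331 -0.2329  0.0281] 0.68
scene F dark_praline_0 [ 0.5183 -0.1761  0.0283] 0.43
scene L dipper [0.4749 0.1326 0.0693] 0.29 [231 210]
scene F dipper [0.4757 0.1356 0.132 ] 0.69
```

View pics/c11.png

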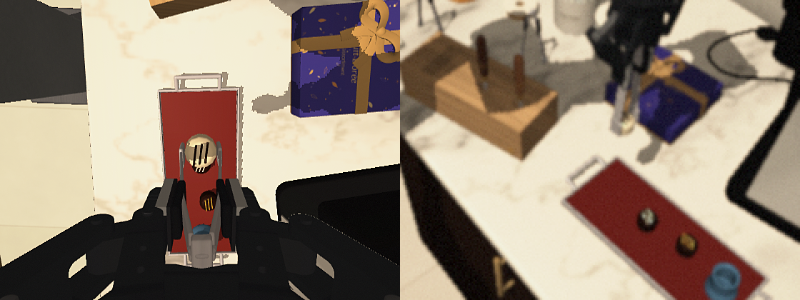

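The white praline is held between the tips (wrist half (200,152)) at z ≈ 0.16. Both dark pralines are in place, the rest is empty and the dipper is in the block. One short settle, then I hand in.

drive_tool([
  [0,0,0,0],
  [0,0,0,0],
  [0,0,0,0],
  [0,0,0,0],
  [0,0,0,0],
])

```text
clock: 23.98
position: [0.5206, -0.1125, 0.327]
ee_rot: [0.0, 0.692, 0.722, 0.0]
contact_force: [0.0, -0.1, 0.0]
width: 0.0268
```

```bash
python3 - <<'E'
from h import *
st(); look("wrist","pics/wrist12.png",["white_praline"])
print(manip.sign_off())
E
```

```text
23.98 [ 0.5206 -0.1125  0.327 ] yaw 2.4 tilt [ 0. -0. -1.] F [ 0.  -0.1  0. ] w 0.0268
wrist L white_praline [ 0.521  -0.1072  0.1589] 0.85 [284 204]
wrist F white_praline [ 0.5228 -0.1065  0.1787] 0.65
wrist F white_praline [ 0.5233 -0.1752  0.0326] 0.5
the job is handed in; nothing more can be done
None
```

The changeover is done, and I handed the job in at about 24 s of the 54 s allowed, with the white praline held up in the tongs.

- **Dipper:** I took the dark-handled dipper out of the drip rest and lowered it into the free hole until it pushed back with 13 N, at the height expected for the floor. After I let go, the wrist camera put its lower end at 9.7 mm above the counter, where 10 mm is fully down. A later, low-confidence scene reading (score 0.29) gave 69 mm. The hole's mouth is at that spot and the handle was still at the right height (0.132 m), so I took the reading as false.
- **Praline:** I took the tongs from the block and closed them on the white praline; the jaw stopped at 26.8 mm, as expected for contact. The last checks put the praline's underside at about 0.16 m, roughly 15 cm above the mat, and the grip stayed steady.
- **Dark pralines:** Both read within about 6 mm of where they started, close to the camera's accuracy, and looked in place in the last picture.

I viewed 12 pictures, two over the budget of 10.

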